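Make up two lab kits from the stock

ROBOT

A 7-joint arm with a two-finger parallel gripper is mounted at the origin on a cart in front of the work surface, level with it; the furniture and walls round the work are solid. World frame = base frame: x ahead of the robot, y to its left, z up, the work surface at z = 0. Lengths are in m, angles in rad, forces in N, time in s.
With the tool pointing down it reaches from about 0.35 to 0.9 m from the base axis. Payload 8.1 kg.
Tool frame: the origin (TCP) lies midway between the tips of the shut fingers; the grasp point (between the pads) lies arm.tcp_to_grasp behind it (arm.tcp_to_grasp is the distance from the TCP to the grasp point, in m); z points along the fingers, y is the line along which they close (so a half turn about z gives the same grasp; the last joint's range is limited). The gripper opens to 92 mm and grips with 3 to 60 N. Pads are 19 mm wide; open, the fingers measure 130 mm over their backs; the gripper's body (75 mm by 190 mm) begins 47 mm behind the grasp point.
Start: joints at [-1.314, 0.434, 0.025, 1.573, -0.012, 1.134, -0.075], TCP at [0.22, 0.585, 0.227] pointing down, gripper open.
Joint ranges: [-2.62, 2.62], [-0.44, 2.09], [-1.27, 1.32], [0.08, 2.57], [-1.32, 4.46], [0.12, 2], [-2.74, 2.74]. Speed limits (rad/s): [2.22, 2.22, 3.01, 3.01, 3.14, 3.14, 3.14].

INTERFACE

Orientations are given as a rotation vector (axis times angle).
In Python, from cell import observe, get_image, arm gives the robot as it stands. The module is installed in compiled form; this text tells all that it offers.
- The arm moves only by the tool drive_tool, never from a script. Its argument "steps" is a list of rows, each a list of 5 numbers: the closure, from 0 (fully open) to 1 (shut), then the shift along the world's x, y, z in mm, then the turn about the world's z in rad. In form: [[hand, x, y, z, roll], ...]. A call has 1 to 20 rows; each row shifts and turns the commanded pose from where the row before left it; what a row does not reach is not made up. A row lasts 1/12 s, in which the tool goes at most 41.7 mm and 7.16 degrees, less where a joint would pass 70% of its speed; a pose out of reach is approached as far as the arm can. A call with a gripper value outside its range is refused whole. The fingers move at their own pace and stop on an object; "grip_force" is the grip in N (left out, the last holds). Time passes only in rows, so rows that do not move let the fingers close. It gives the time, the measured TCP pose, the force, the opening and the grip force at its end, in the units of the state.
- observe(): the state, without advancing time (a new reading comes with each control period).
- get_image(name): name is "side" or "top"; returns a dict with "image" (384x512x3 uint8, red, green, blue), "vfov" (degrees; the focal length in pixels is half the picture's height over the tangent of half this angle, whatever the lens; pixels are square), "cx", "cy" (the principal point, pixels), "k1" (the pictures are not rectified: a ray, as slopes to the right and down, at radius r is drawn at 1 + k1 r^2 times it, then the intrinsics apply), "xyz" and "attitude" of the camera in the world. Camera axes: x right, y down, z forward; pixel columns grow to the right and rows downward; lengths in m; the calibration is good to about 2 mm. A picture is of the moment at which its call begins. There is no depth.
- arm.sign_off(): hands the job in; it is judged then, once.
The state is a dict: "clock": time; "joints": joint angles; "dq": joint speeds; "joint_efforts": joint torques, N m; "position": TCP position; "ee_rot": TCP orientation; "force": force on the tool from outside, world axes, zero at the start; "ft_torque": the same for the moment, N m; "width": opening from 0.0 (shut) to 1.0 (fully open); "gripper_force": force on a finger pad.
Only numpy, scipy, OpenCV 4.12 (cv2) and the standard library are available. Lean on these libraries where they do the work, as an engineer would, in place of code of your own. Each camera call takes 0.05 s, during which the arm holds its last target. There are 200 camera calls.

TASK

Make up the two equipment kits from the stock standing in a row along the front of the worktop. Long tray: the reagent bottle in the large round seat, the largest brass weight in the square seat and the dropper bottle in the small round seat; short tray: the middle-sized brass weight in the square seat and the large grey stopper in the round seat. Stand each thing upright and fully down in its seat without tipping any over, and leave the smallest weight and the small red stopper where they are.

Things in the scene. Friction and masses are not known exactly. Their poses are not given: they have to be found in the camera images.
- long_tray: Long white kit tray, fixed plate 230 x 80 x 12 mm with three dark-lined seats recessed 5 mm (seat floors 7 mm above the worktop). Origin: centre of underside, z up, y along its length, x across. Seats at x = 0: large round one, 66 mm across, at y = +75 mm; square one, 46 x 46 mm, at y = -10 mm; small round one, 50 mm across, at y = -78 mm. +y points to the robot's left within 6 degrees.
- short_tray: Short white kit tray, fixed plate 134 x 80 x 12 mm with two dark-lined seats recessed 5 mm (seat floors 7 mm above the worktop). Origin: centre of underside, z up, y along its length, x across. Seats at x = 0: square one, 40 x 40 mm, at y = -33 mm; round one, 52 mm across, at y = +33 mm. +y points to the robot's left within 12 degrees. The trays lie one behind the other, in either order.
- reagent_bottle_mid (a point): The reagent bottle on the worktop: grey-white bottle with a white screw cap, body 49 mm across up to 87 mm, cap 38 mm across, 106 mm tall in all, 0.14 kg, standing upright. Point: its centre, 53 mm above its foot; z up.
- dropper_bottle_mid (a point): The small dropper bottle with a black cap: body 34 mm across up to 60 mm, cap 28 mm across, 74 mm tall, standing upright. Point: its centre, 37 mm above its foot; z up.
- large_weight_mid (a point): The largest brass weight, a cylinder with a knob, 31 mm across and 42 mm tall, 0.2 kg; grips as a plain 31 mm cylinder over its whole height. Point: its centre, 21 mm above its foot; z up.
- middle_weight_mid (a point): The middle-sized brass weight, a cylinder with a knob, 24 mm across and 34 mm tall, 0.1 kg; grips as a plain 24 mm cylinder over its whole height. Point: its centre, 17 mm above its foot; z up.
- large_stopper_mid (a point): The large dark grey rubber stopper, 36 mm across and 30 mm tall, standing on its foot. Point: its centre, 15 mm above its foot; z up. In its seat the tray's surface comes 5 mm up round it, as round all the seated things, so it must be held by the upper part when set down.
- tiny_weight_mid (a point): Spare, not for a kit: the smallest brass weight, 16 mm across and 23 mm tall, standing among the stock. Point: its centre, 11.5 mm above its foot.
- small_stopper_mid (a point): Spare, not for a kit: a small brick-red rubber stopper, 22 mm across and 22 mm tall, standing among the stock. Point: its centre, 11 mm above its foot.
Things that resemble listed ones, but are neither listed nor needed, are in the scene too. What is shaped like the part that bears reagent_bottle_mid but turquoise is not meant.

How it is judged:
At the end, for the whole second after the job is handed in: Each of the five things stands upright (within 0.08 rad) at rest in its own seat: its centre within 11 mm of the seat's centre along each tray axis and its foot on the seat floor (within 2.5 mm); the smallest weight and the small red stopper are within 15 mm of where they started (y of reagent_bottle_mid in the frame of long_tray between 0.064 and 0.086 m and x of reagent_bottle_mid in the frame of long_tray between -0.011 and 0.011 m and z of reagent_bottle_mid in the frame of long_tray between 0.0575 and 0.0625 m and angle between each of reagent_bottle_mid, large_weight_mid, dropper_bottle_mid, middle_weight_mid, large_stopper_mid's own z axis and vertical below 0.08 rad and linear speed of each of reagent_bottle, large_weight, dropper_bottle, middle_weight, large_stopper below 0.02 m/s and y of large_weight_mid in the frame of long_tray between -0.021 and 0.001 m and x of large_weight_mid in the frame of long_tray between -0.011 and 0.011 m and z of large_weight_mid in the frame of long_tray between 0.0255 and 0.0305 m and y of dropper_bottle_mid in the frame of long_tray between -0.089 and -0.067 m and x of dropper_bottle_mid in the frame of long_tray between -0.011 and 0.011 m and z of dropper_bottle_mid in the frame of long_tray between 0.0415 and 0.0465 m and y of middle_weight_mid in the frame of short_tray between -0.044 and -0.022 m and x of middle_weight_mid in the frame of short_tray between -0.011 and 0.011 m and z of middle_weight_mid in the frame of short_tray between 0.0215 and 0.0265 m and y of large_stopper_mid in the frame of short_tray between 0.022 and 0.044 m and x of large_stopper_mid in the frame of short_tray between -0.011 and 0.011 m and z of large_stopper_mid in the frame of short_tray between 0.0195 and 0.0245 m and distance of each of tiny_weight_mid, small_stopper_mid from where it was at the start of the episode below 0.015 m); the robot touches nothing.
It fails at once if the spare tiny weight is disturbed (moved by more than 25 mm) (distance of tiny_weight_mid from where it was at the start of the episode above 0.025 m).
It fails at once if the spare small stopper is disturbed (moved by more than 25 mm) (distance of small_stopper_mid from where it was at the start of the episode above 0.025 m).
It fails at once if one of the five kit things is tipped over (angle between any of reagent_bottle_mid, large_weight_mid, dropper_bottle_mid, middle_weight_mid, large_stopper_mid's own z axis and vertical above 0.9 rad).
It also fails if it takes over 138 s, if anything falls off the work surface, if the arm or the gripper's body presses on something with over 40 N, if the wrist force passes 120 N, or if a joint passes its speed limit or range.

## Working session

There is one attempt and no reset: what is moved stays moved. The work goes in short steps, Python scripts to look and compute and a tool call to move; the robot and the scene stay as the last step left them, time stands still between calls to the robot, and variables do not carry over. Pictures are saved under pics/ and viewed, at most 14 in all, crops included, and the job is handed in when it is done.

Besides the shell and the picture viewer there is one more tool, called after "Request:" by a JSON object that holds its "method" and its "body", one argument or row to a line. drive_tool: Moves the arm, as the interface text tells. Its arguments: {"type":"object","properties":{"steps":{"type":"array"},"grip_force":{"type":"number"}},"required":["steps"]}

```bash
mkdir -p pics; cat > h.py <<'E'
import numpy as np, cv2
from scipy.spatial.transform import Rotation as R
from cell import observe, get_image, arm
def snap(n,f):
    d=get_image(n); cv2.imwrite(f,cv2.cvtColor(d['image'],cv2.COLOR_RGB2BGR)); 
    import pickle; pickle.dump(d,open(f'{n}.pkl','wb')); return d
def rot(a):
    a=np.array(a,float); return a if a.shape==(3,3) else R.from_rotvec(a).as_matrix()
def K(d): 
    f=d['image'].shape[0]/2/np.tan(np.radians(d['vfov'])/2); return np.array([[f,0,d['cx']],[0,f,d['cy']],[0,0,1]])
def ray(d,uv):
    p=cv2.undistortPoints(np.array([[uv]],float),K(d),np.array([d['k1'],0,0,0.]))[0,0]
    return np.array(d['xyz']),rot(d['attitude'])@np.array([p[0],p[1],1])
def onz(d,uv,z):
    o,r=ray(d,uv); return o+r*(z-o[2])/r[2]
def proj(d,P):
    A=rot(d['attitude']); return cv2.projectPoints((A.T@(np.atleast_2d(P)-np.array(d['xyz'])).T).T.copy(),np.zeros(3),np.zeros(3),K(d),np.array([d['k1'],0,0,0.]))[0][:,0]
def tri(d1,u1,d2,u2):
    (a,r),(b,s)=ray(d1,u1),ray(d2,u2); r=r/np.linalg.norm(r);s=s/np.linalg.norm(s)
    t=np.linalg.lstsq(np.c_[r,-s],b-a,rcond=None)[0]; p,q=a+t[0]*r,b+t[1]*s
    return (p+q)/2,np.linalg.norm(p-q)
E
python3 - <<'E'
from h import *
print(observe()); print(arm.tcp_to_grasp)
for n in('side','top'):
    d=snap(n,f'pics/{n}0.png'); print({k:v for k,v in d.items() if k!='image'})
E
```

```text
{'clock': 0.0, 'joints': array([-1.31361473,  0.43525344,  0.02495879,  1.57408175, -0.01158416,
        1.13398989, -0.07507546]), 'dq': array([ 7.31030836e-05, -8.13736725e-04, -2.20544411e-04, -2.84052563e-04,
       -1.22321720e-04, -5.49188637e-04, -1.50627353e-04]), 'joint_efforts': array([ 1.05096733e-03, -6.67829990e+01,  9.85040590e-01, -3.14458752e+01,
       -6.07070443e-02,  4.26604156e-02,  1.38441551e-04]), 'position': array([0.21991688, 0.58449396, 0.22593182]), 'ee_rot': array([-5.62116083e-01, -3.09075930e+00,  2.48527252e-03]), 'force': array([-1.04672063,  0.41212854, -0.00524405]), 'ft_torque': array([-0.09252847, -0.02174581, -0.00719051]), 'gripper_force': 0.0, 'width': 0.9991528053279158}
0.0188
{'vfov': 48.123505727387254, 'cx': 254.8383706053562, 'cy': 195.98514447710542, 'k1': -0.11117845778247172, 'xyz': array([-0.06839486, -0.23596626,  0.77232177]), 'attitude': array([-1.91479739,  1.62967067, -0.60860445])}
{'vfov': 53.37886077838703, 'cx': 255.20216410881054, 'cy': 188.98591192380812, 'k1': -0.07819968162528534, 'xyz': array([ 0.44217232, -0.11874465,  0.90496924]), 'attitude': array([-2.15131444,  2.2072508 , -0.14963887])}
```

View pics/side0.png

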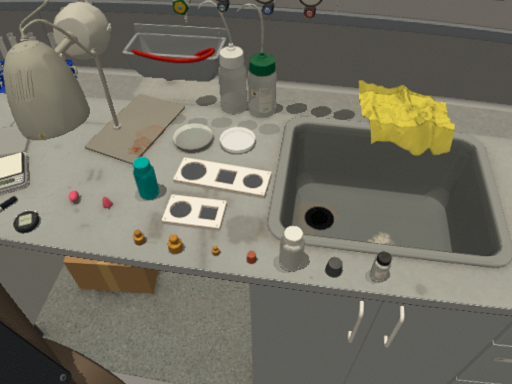

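View pics/top0.png

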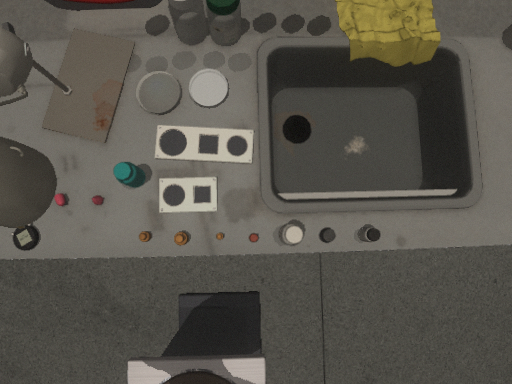

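Side view candidates:
- Reagent bottle: grey-white at (292,248); the turquoise one at (147,178) is excluded.
- Weights: (139,237), (175,243) and (215,250), which look like middle, large and tiny.
- Stoppers: grey (334,267), red (252,257). The pink bits at (74,197) and (107,202) are not stock.
- Dropper bottle: (381,266).

The long tray is behind and the short tray in front. I'll check the choice in crops.

```bash
python3 - <<'E'
import cv2
a=cv2.imread('pics/side0.png')[155:295,125:405]; cv2.imwrite('pics/sc.png',cv2.resize(a,None,fx=2.85,fy=2.85,interpolation=3))
a=cv2.imread('pics/top0.png')[115:255,130:390]; cv2.imwrite('pics/tc.png',cv2.resize(a,None,fx=3,fy=3,interpolation=3))
E
```

```text
(no output)
```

View pics/sc.png

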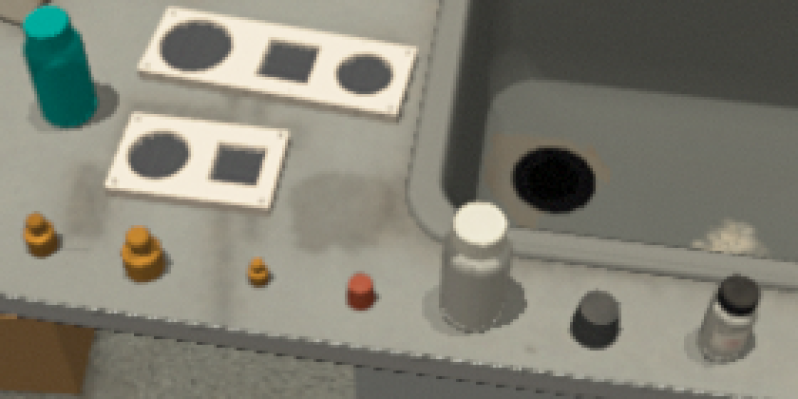

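View pics/tc.png

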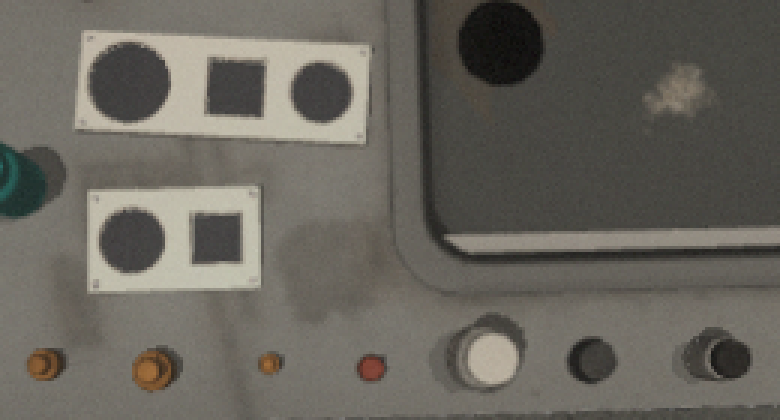

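```bash
cat > m.py <<'E'
from h import *
import pickle
S=pickle.load(open('side.pkl','rb'));T=pickle.load(open('top.pkl','rb'))
s=lambda p:(125+(p[0]+.5)/2.85-.5,155+(p[1]+.5)/2.85-.5)
t=lambda p:(130+(p[0]+.5)/3-.5,115+(p[1]+.5)/3-.5)
P=dict(mid=((36,217),(42,362),.034),large=((138,231),(151,366),.042),tiny=((257,263),(268,361),.023),red=((361,281),(372,367),.022),
reag=((481,222),(492,358),.106),grey=((600,307),(595,358),.03),drop=((740,292),(732,357),.074),
L1=((196,46),(129,82),.01),L2=((290,62),(236,88),.01),L3=((364,74),(321,93),.01),S1=((158,155),(132,240),.01),S2=((240,166),(217,239),.01),
LTL=((168,8),(82,30),.012),LTR=((416,46),(370,45),.012),LBR=((401,116),(366,143),.012),LBL=((138,72),(76,129),.012),
STL=((130,113),(88,190),.012),STR=((289,130),(261,186),.012),SBR=((270,210),(260,287),.012),SBL=((106,188),(88,292),.012))
for k,(a,b,z) in P.items():
    p,e=tri(S,s(a),T,t(b)); print(k,(p*1e3).round(1),'err',round(e*1e3,1),'top@z',(onz(T,t(b),z)[:2]*1e3).round(1),'side@z',(onz(S,s(a),z)[:2]*1e3).round(1))
E
python3 m.py
```

```text
mid [436.5 110.7  36.6] err 2.8 top@z [436.9 110. ] side@z [438.1 113.4]
large [431.7  27.3  43.6] err 2.7 top@z [432.1  26.2] side@z [432.6  29.3]
tiny [433.4 -59.6  20.1] err 0.3 top@z [433.5 -59.9] side@z [431.5 -60.1]
red [ 426.8 -139.3   24.7] err 0.1 top@z [ 426.8 -139.3] side@z [ 428.6 -139. ]
reag [ 432.2 -221.4  106.6] err 1.0 top@z [ 432.1 -221. ] side@z [ 432.8 -221.9]
grey [ 428.9 -311.7   27.5] err 2.3 top@z [ 428.7 -310. ] side@z [ 427.6 -312.6]
drop [ 426.8 -403.4   70.7] err 0.2 top@z [ 426.9 -402.2] side@z [ 424.5 -402.7]
L1 [656.   47.4  11.8] err 0.0 top@z [656.5  47.8] side@z [657.8  48.1]
L2 [649.2 -38.   12. ] err 1.2 top@z [649.5 -37.3] side@z [651.2 -38.1]
L3 [ 643.  -104.8   14.1] err 0.1 top@z [ 644.  -104.8] side@z [ 646.9 -104. ]
S1 [529.9  45.6  11.9] err 0.6 top@z [530.1  45.7] side@z [531.3  46.6]
S2 [529.4 -21.9  11.3] err 1.7 top@z [529.3 -20.9] side@z [530.5 -22.4]
LTL [699.5  85.2  11.8] err 0.2 top@z [699.4  85.1] side@z [699.3  85.3]
LTR [ 680.4 -144.4   17.1] err 0.3 top@z [ 681.8 -144.7] side@z [ 685.4 -143.7]
LBR [ 603.  -141.1   10.7] err 3.2 top@z [ 602.4 -139.5] side@z [ 602.2 -142.8]
LBL [619.5  90.    9.6] err 0.1 top@z [619.1  89.4] side@z [617.4  89.1]
STL [569.8  80.6  12.8] err 2.0 top@z [570.2  79.8] side@z [570.4  82. ]
STR [569.3 -55.7  16.2] err 1.5 top@z [570.1 -56.1] side@z [572.7 -54. ]
SBR [491.1 -54.8   9.3] err 2.0 top@z [490.8 -54. ] side@z [489.4 -56.4]
SBL [490.4  79.   11.3] err 2.0 top@z [490.1  79.8] side@z [490.   77.7]
```

All heights match the text (tops and the 12 mm tray tops), and the crops confirm which weight is which. Next I locate the lamp relative to the path in.

```bash
python3 - <<'E'
from h import *
import pickle
S=pickle.load(open('side.pkl','rb'));T=pickle.load(open('top.pkl','rb'))
# lamp-head right edge/bottom edge features, turquoise cap
for n,a,b in (('head mid',(45,92),(15,185)),('head right edge',(88,105),(55,185)),('head lowest',(40,135),(15,225)),('joint',(80,30),(5,65)),('turq cap',(143,163),(124,170))):
    p,e=tri(S,a,T,b); print(n,(p*1e3).round(),round(e*1e3))
E
```

```text
head mid [517. 250. 324.] 23
head right edge [522. 184. 299.] 1
head lowest [460. 266. 269.] 3
joint [704. 260. 352.] 21
turq cap [576. 134. 103.] 1
```

```bash
python3 - <<'E'
import cv2
a=cv2.imread('pics/side0.png')[0:290,0:190]; b=cv2.imread('pics/top0.png')[0:290,0:190]
cv2.imwrite('pics/lamp.png',cv2.resize(cv2.hconcat([a,b]),None,fx=2,fy=2,interpolation=3))
E
```

```text
(no output)
```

View pics/lamp.png

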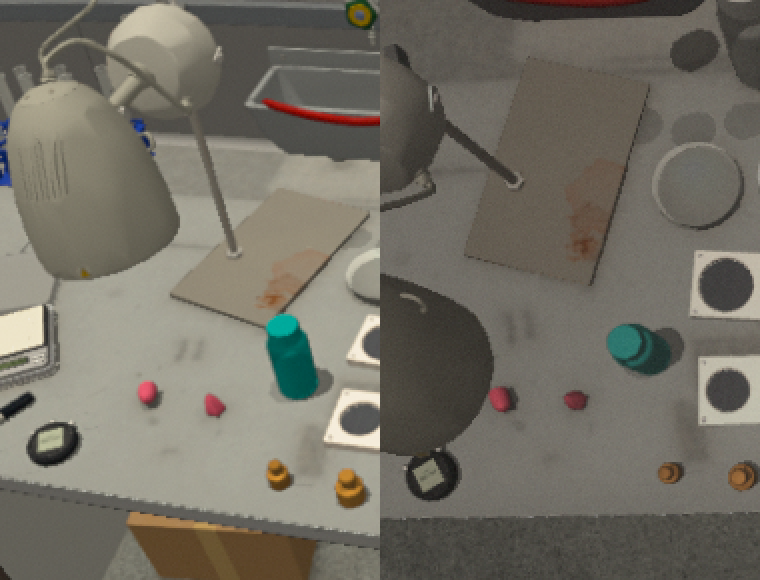

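The lamp shade spans about x 440–600, y 180–340, z above 250 mm. I'll go round it close to the base, keeping the radius near 0.36 m.

Request:
{"method": "drive_tool", "body": {
  "steps": [
    [0,-7,-25.5,0,-0.007],
    [0,-7,-25.5,0,-0.007],
    [0,-7,-25.5,0,-0.007],
    [0,-7,-25.5,0,-0.007],
    [0,-7,-25.5,0,-0.007],
    [0,-7,-25.5,0,-0.007],
    [0,-7,-25.5,0,-0.007],
    [0,-7,-25.5,0,-0.007],
    [0,-7,-25.5,0,-0.007],
    [0,-7,-25.5,0,-0.007],
    [0,21,-15,0,-0.072],
    [0,21,-15,0,-0.072],
    [0,21,-15,0,-0.072],
    [0,21,-15,0,-0.072],
    [0,21,-15,0,-0.072],
    [0,0,0,0,0]
  ],
  "grip_force": 20
}}

```text
clock: 1.43
position: [0.258, 0.2521, 0.2267]
ee_rot: [1.222, 2.893, -0.0]
force: [-0.1, -0.1, -0.8]
width: 1.0
gripper_force: 0.0
```

Request:
{"method": "drive_tool", "body": {
  "steps": [
    [0,15.5,-22,0,-0.077],
    [0,15.5,-22,0,-0.077],
    [0,15.5,-22,0,-0.077],
    [0,15.5,-22,0,-0.077],
    [0,10,-25,0,-0.09],
    [0,10,-25,0,-0.09],
    [0,10,-25,0,-0.09],
    [0,21.5,5,-10,-0.0485],
    [0,21.5,5,-10,-0.0485],
    [0,21.5,5,-10,-0.0485],
    [0,21.5,5,-10,-0.0485],
    [0,0,0,-20,0],
    [0,0,0,-20,0],
    [0,0,0,-20,0],
    [0,0,0,-20,0],
    [0,0,0,0,0],
    [0,0,0,0,0]
  ]
}}

```text
clock: 2.85
position: [0.4322, 0.1119, 0.1063]
ee_rot: [-2.211, -2.231, 0.004]
force: [1.1, 0.2, 0.5]
width: 0.998
gripper_force: 0.0
```

```bash
python3 - <<'E'
from h import *
a=snap('side','pics/s1.png')['image'][120:310,60:270]; b=snap('top','pics/t1.png')['image'][100:290,60:270]
cv2.imwrite('pics/c1.png',cv2.resize(cv2.hconcat([a,b])[...,::-1],None,fx=1.9,fy=1.9,interpolation=3))
print(observe()['joints'].round(2))
E
```

```text
[-0.74  0.32  0.46  2.16 -0.22  0.7  -0.12]
```

View pics/c1.png

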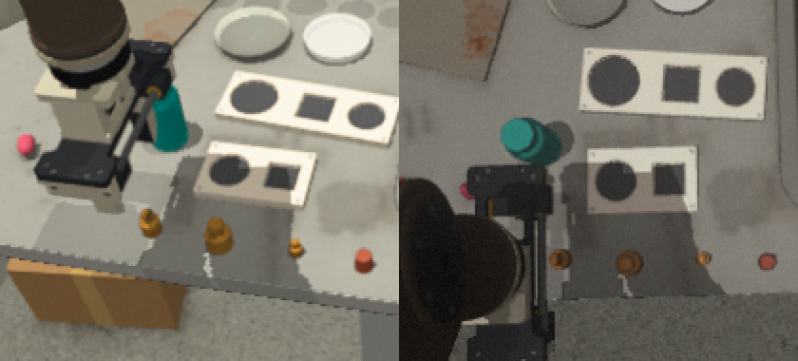

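Request:
{"method": "drive_tool", "body": {
  "steps": [
    [0,2,0,-16,0],
    [0,2,-1,-16,0],
    [0,1,0,-16,0],
    [0,0,0,-16,0],
    [0,0,0,-16,0],
    [0,0,0,-16,0],
    [0,0,0,0,0],
    [0.5,0,0,0,0],
    [0.6,0,0,0,0],
    [0.7,0,0,0,0],
    [0.9,0,0,0,0],
    [0.9,0,0,0,0],
    [0.9,0,0,0,0],
    [0.9,0,0,0,0],
    [0.9,0,0,0,0],
    [0.9,0,0,0,0]
  ]
}}

```text
clock: 4.28
position: [0.4381, 0.111, 0.0108]
ee_rot: [2.212, 2.231, -0.0]
force: [-0.2, 0.2, -0.0]
width: 0.397
gripper_force: 0.0
```

Request:
{"method": "drive_tool", "body": {
  "steps": [
    [0.9,0,0,0,0],
    [0.9,0,0,0,0],
    [0.9,0,0,0,0],
    [0.9,0,0,0,0],
    [0.9,0,0,0,0],
    [0.9,0,0,0,0],
    [0.9,0,0,5,0],
    [0.9,0,0,15,0],
    [0.9,0,0,20,0],
    [0.9,0,0,20,0],
    [0.9,0,0,20,0],
    [0.9,5,-10,0,0],
    [0.9,10,-20,0,0],
    [0.9,15,-25,0,0],
    [0.9,20,-25,0,0],
    [0.9,20,-25,0,0],
    [0.9,14,-18,0,0],
    [0.9,8,-9,0,0],
    [0.9,0,0,0,0],
    [0.9,0,0,0,0]
  ]
}}

```text
clock: 5.95
position: [0.5297, -0.0208, 0.0906]
ee_rot: [-2.212, -2.23, 0.0]
force: [-0.1, -0.5, -1.8]
width: 0.259
gripper_force: 20.0
```

Request:
{"method": "drive_tool", "body": {
  "steps": [
    [0.9,0,0,-10,0],
    [0.9,0,0,-15,0],
    [0.9,0,0,-15,0],
    [0.9,0,0,-15,0],
    [0.9,0,0,-8,0],
    [0.9,0,0,-4,0],
    [0.9,0,0,-2,0],
    [0.9,0,0,-2,0],
    [0.9,0,0,-1,0],
    [0.9,0,0,0,0],
    [0.9,0,0,0,0]
  ]
}}

```text
clock: 6.87
position: [0.5304, -0.021, 0.0191]
ee_rot: [2.211, 2.231, 0.001]
force: [-0.7, 0.1, -1.2]
width: 0.261
gripper_force: 20.0
```

Request:
{"method": "drive_tool", "body": {
  "steps": [
    [0.9,0,0,-1,0],
    [0.9,0,0,-1,0],
    [0.9,0,0,0,0],
    [0.7,0,0,0,0],
    [0.65,0,0,0,0],
    [0.55,0,0,0,0],
    [0.5,0,0,0,0],
    [0.5,0,0,0,0],
    [0.5,0,0,10,0],
    [0.4,0,0,20,0],
    [0,0,0,20,0],
    [0,0,0,20,0],
    [0,0,0,20,0],
    [0,0,0,20,0],
    [0,0,0,0,0]
  ]
}}

```text
clock: 8.12
position: [0.5322, -0.0213, 0.1308]
ee_rot: [2.209, 2.228, 0.007]
force: [1.5, -0.6, 1.0]
width: 0.885
gripper_force: 0.0
```

Request:
{"method": "drive_tool", "body": {
  "steps": [
    [0,0,-10,15,0],
    [0,-5,-20,10,0],
    [0,-10,-25,0,0],
    [0,-10,-30,0,0],
    [0,-10,-30,0,0],
    [0,-10,-30,0,0],
    [0,-10,-30,0,0],
    [0,-10,-30,0,0],
    [0,-10,-30,0,0],
    [0,-10,-25,0,0],
    [0,-10,-20,0,0],
    [0,-6,-10,0,0],
    [0,0,0,0,0],
    [0,0,0,0,0]
  ]
}}

```text
clock: 9.28
position: [0.429, -0.3105, 0.1517]
ee_rot: [-2.212, -2.23, -0.001]
force: [-0.5, 0.8, -0.2]
width: 0.997
gripper_force: 0.0
```

Request:
{"method": "drive_tool", "body": {
  "steps": [
    [0,0,0,-20,0],
    [0,0,0,-25,0],
    [0,0,0,-25,0],
    [0,0,0,-25,0],
    [0,0,0,-20,0],
    [0,0,0,-15,0],
    [0,0,0,-9,0],
    [0.4,0,0,0,0],
    [0.5,0,0,0,0],
    [0.6,0,0,0,0],
    [0.8,0,0,0,0],
    [0.8,0,0,0,0],
    [0.8,0,0,0,0],
    [0.8,0,0,0,0],
    [0.8,0,0,0,0],
    [0.8,0,0,0,0],
    [0.8,0,0,0,0],
    [0.8,0,0,0,0],
    [0.8,0,0,0,0],
    [0.8,0,0,0,0]
  ]
}}

```text
clock: 10.95
position: [0.4291, -0.3111, 0.0128]
ee_rot: [2.211, 2.231, 0.0]
force: [-0.4, 0.5, 3.7]
width: 0.376
gripper_force: 20.0
```

Request:
{"method": "drive_tool", "body": {
  "steps": [
    [0.8,0,0,5,0],
    [0.8,0,0,15,0],
    [0.8,0,0,25,0],
    [0.8,0,0,30,0],
    [0.8,0,0,30,0],
    [0.8,0,0,25,0],
    [0.8,0,0,10,0],
    [0.8,5,15,0,0],
    [0.8,10,25,0,0],
    [0.8,10,35,0,0],
    [0.8,10,35,0,0],
    [0.8,10,40,0,0],
    [0.8,10,40,0,0],
    [0.8,10,40,0,0],
    [0.8,10,40,0,0],
    [0.8,10,40,0,0],
    [0.8,10,26,0,0],
    [0.8,6,15,0,0],
    [0.8,0,5,0,0],
    [0.8,0,0,0,0]
  ]
}}

```text
clock: 12.62
position: [0.5297, 0.0462, 0.1522]
ee_rot: [-2.208, -2.234, 0.001]
force: [-0.4, 0.1, -0.2]
width: 0.38
gripper_force: 20.0
```

```bash
python3 - <<'E'
from h import *
a=snap('side','pics/s2.png')['image'][120:310,120:330]; b=snap('top','pics/t2.png')['image'][90:280,120:330]
cv2.imwrite('pics/c2.png',cv2.resize(cv2.hconcat([a,b])[...,::-1],None,fx=1.9,fy=1.9,interpolation=3))
o=observe();print(o['position'],o['width'],o['gripper_force'])
E
```

```text
[0.52939499 0.04350895 0.15248056] 0.3836666085960719 19.999802112579346
```

View pics/c2.png

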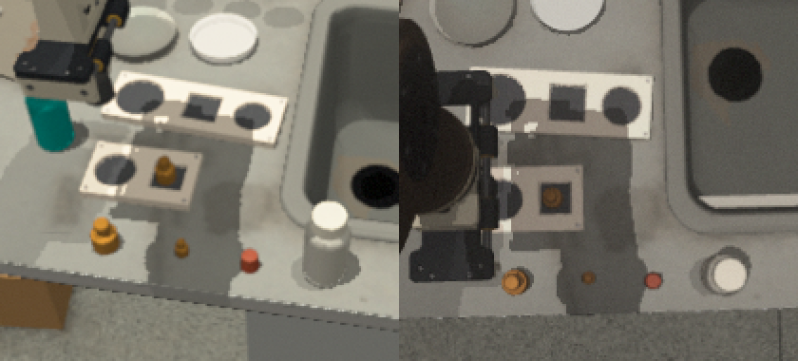

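The middle weight at crop (168,170) and (551,197) stands in its square seat, and the stopper is still held. Next I lower it.

Request:
{"method": "drive_tool", "body": {
  "steps": [
    [0.8,0,1,-15,0],
    [0.8,0,0,-25,0],
    [0.8,0,0,-25,0],
    [0.8,0,0,-25,0],
    [0.8,0,0,-20,0],
    [0.8,0,0,-10,0],
    [0.8,0,0,-5,0],
    [0.8,0,0,-3,0],
    [0.8,0,0,-2,0],
    [0.8,0,0,0,0],
    [0.8,0,0,0,0]
  ]
}}

```text
clock: 13.63
position: [0.5307, 0.046, 0.0236]
ee_rot: [2.211, 2.231, 0.002]
force: [-0.4, -0.5, 0.5]
width: 0.384
gripper_force: 20.0
```

Request:
{"method": "drive_tool", "body": {
  "steps": [
    [0.8,0,0,-1,0],
    [0.8,0,0,-1,0],
    [0.8,0,0,-1,0],
    [0.8,0,0,-1,0],
    [0.8,0,0,0,0],
    [0.8,0,0,0,0]
  ]
}}

```text
clock: 14.13
position: [0.5303, 0.0462, 0.0197]
ee_rot: [-2.211, -2.231, -0.002]
force: [-4.2, 0.1, 14.6]
width: 0.383
gripper_force: 20.0
```

Request:
{"method": "drive_tool", "body": {
  "steps": [
    [0.55,0,0,0.5,0],
    [0.5,0,0,0,0],
    [0.4,0,0,0,0],
    [0.4,0,0,0,0],
    [0.4,0,0,0,0],
    [0.4,0,0,10,0],
    [0.3,0,0,20,0],
    [0,0,0,25,0],
    [0,0,0,25,0],
    [0,-10,-2,0,0],
    [0,-20,-4,0,0],
    [0,-25,-4,0,0],
    [0,-25,-4,0,0],
    [0,-12,-3,0,0],
    [0,-6,-1,0,0],
    [0,0,0,0,0],
    [0,0,0,0,0]
  ]
}}

```text
clock: 15.55
position: [0.433, 0.0282, 0.0997]
ee_rot: [2.211, 2.231, 0.002]
force: [0.9, 0.1, 0.2]
width: 0.998
gripper_force: 0.0
```

Fully open, the finger backs would reach x=498, past the short tray's front edge at 490, so I part-close before going down.

Request:
{"method": "drive_tool", "body": {
  "steps": [
    [0.4,-1,-1,0,0],
    [0.4,0,0,0,0],
    [0.4,0,0,0,0],
    [0.4,0,0,0,0],
    [0.4,0,0,0,0],
    [0.4,0,0,0,0],
    [0.4,0,0,0,0],
    [0.4,0,0,0,0]
  ]
}}

```text
clock: 16.22
position: [0.4311, 0.027, 0.0992]
ee_rot: [2.211, 2.231, -0.0]
force: [-0.4, -0.5, -0.3]
width: 0.602
gripper_force: 0.0
```

Request:
{"method": "drive_tool", "body": {
  "steps": [
    [0.4,1,0,-15,0],
    [0.4,0,0,-20,0],
    [0.4,0,0,-20,0],
    [0.4,0,0,-20,0],
    [0.4,0,0,-10,0],
    [0.4,0,0,0,0],
    [0.6,0,0,0,0],
    [0.8,0,0,0,0],
    [0.8,0,0,0,0],
    [0.8,0,0,0,0],
    [0.8,0,0,0,0],
    [0.8,0,0,0,0],
    [0.8,0,0,0,0],
    [0.8,0,0,0,0]
  ]
}}

```text
clock: 17.38
position: [0.4314, 0.0272, 0.0148]
ee_rot: [-2.211, -2.231, 0.0]
force: [-4.3, -0.0, 8.5]
width: 0.333
gripper_force: 20.0
```

Request:
{"method": "drive_tool", "body": {
  "steps": [
    [0.8,0,0,5,0],
    [0.8,0,0,15,0],
    [0.8,0,0,25,0],
    [0.8,0,0,25,0],
    [0.8,0,0,20,0],
    [0.8,10,-3,0,0],
    [0.8,20,-6,0,0],
    [0.8,30,-9,0,0],
    [0.8,30,-9,0,0],
    [0.8,30,-9,0,0],
    [0.8,30,-9,0,0],
    [0.8,30,-9,0,0],
    [0.8,20,-6,0,0],
    [0.8,12,-3,0,0],
    [0.8,6,-2,0,0],
    [0.8,0,0,0,0],
    [0.8,0,0,0,0]
  ]
}}

```text
clock: 18.8
position: [0.6494, -0.038, 0.1035]
ee_rot: [-2.211, -2.231, 0.001]
force: [-0.6, 0.2, -2.9]
width: 0.331
gripper_force: 20.0
```

Request:
{"method": "drive_tool", "body": {
  "steps": [
    [0.8,0,0,-10,0],
    [0.8,0,0,-20,0],
    [0.8,0,0,-20,0],
    [0.8,0,0,-15,0],
    [0.8,0,0,-8,0],
    [0.8,0,0,-4,0],
    [0.8,0,0,-2,0],
    [0.8,0,0,-1,0],
    [0.8,0,0,-1,0],
    [0.8,0,0,-1,0],
    [0.8,0,0,0,0],
    [0.8,0,0,0,0]
  ]
}}

```text
clock: 19.8
position: [0.6503, -0.038, 0.0226]
ee_rot: [2.211, 2.231, 0.001]
force: [-1.5, -0.1, -2.6]
width: 0.332
gripper_force: 20.0
```

Request:
{"method": "drive_tool", "body": {
  "steps": [
    [0.8,0,0,-1,0],
    [0.8,0,0,0,0],
    [0.6,0,0,0,0],
    [0.5,0,0,0,0],
    [0.45,0,0,0,0],
    [0.45,0,0,0,0],
    [0.45,0,0,10,0],
    [0.4,0,0,20,0],
    [0,0,0,30,0],
    [0,0,0,30,0],
    [0,-10,-15,30,0],
    [0,-20,-30,0,0],
    [0,-20,-35,0,0],
    [0,-20,-35,0,0],
    [0,-20,-35,0,0],
    [0,-20,-35,0,0],
    [0,0,0,0,0]
  ]
}}

```text
clock: 21.22
position: [0.5347, -0.2325, 0.1429]
ee_rot: [2.222, 2.217, -0.006]
force: [-0.6, -2.0, -0.7]
width: 0.998
gripper_force: 0.0
```

Request:
{"method": "drive_tool", "body": {
  "steps": [
    [0,-20,-32,0,0],
    [0,-20,-32,0,0],
    [0,-20,-32,0,0],
    [0,-20,-32,0,0],
    [0,-18,-28,0,0],
    [0,-11,-16,0,0],
    [0,-5,-7,0,0],
    [0,0,0,0,0],
    [0,0,0,0,0]
  ]
}}

```text
clock: 21.97
position: [0.4269, -0.4011, 0.1414]
ee_rot: [-2.211, -2.231, -0.001]
force: [-0.1, 1.1, 0.2]
width: 1.001
gripper_force: 0.0
```

Request:
{"method": "drive_tool", "body": {
  "steps": [
    [0,0,-2,-20,0],
    [0,0,0,-25,0],
    [0,0,0,-25,0],
    [0,0,0,-25,0],
    [0,0,0,-15,0],
    [0,0,0,-9,0],
    [0.3,0,0,0,0],
    [0.4,0,0,0,0],
    [0.6,0,0,0,0],
    [0.8,0,0,0,0],
    [0.8,0,0,0,0],
    [0.8,0,0,0,0],
    [0.8,0,0,0,0],
    [0.8,0,0,0,0],
    [0.8,0,0,0,0],
    [0.8,0,0,0,0],
    [0.8,0,0,0,0],
    [0.8,0,0,0,0],
    [0.8,0,0,0,0]
  ]
}}

```text
clock: 23.55
position: [0.4261, -0.4041, 0.0223]
ee_rot: [2.211, 2.231, 0.0]
force: [-0.2, 0.6, 1.3]
width: 0.369
gripper_force: 20.0
```

Request:
{"method": "drive_tool", "body": {
  "steps": [
    [0.8,0,0,5,0],
    [0.8,0,0,15,0],
    [0.8,0,0,25,0],
    [0.8,0,0,30,0],
    [0.8,0,0,25,0],
    [0.8,8,10,15,0],
    [0.8,20,25,0,0],
    [0.8,25,30,0,0],
    [0.8,25,33,0,0],
    [0.8,25,33,0,0],
    [0.8,25,33,0,0],
    [0.8,25,33,0,0],
    [0.8,25,33,0,0],
    [0.8,20,33,0,0],
    [0.8,12,20,0,0],
    [0.8,6,11,0,0],
    [0.8,2,5,0,0],
    [0.8,0,0,0,0],
    [0.8,0,0,0,0]
  ]
}}

```text
clock: 25.13
position: [0.6431, -0.1072, 0.1374]
ee_rot: [2.214, 2.229, -0.002]
force: [0.3, -0.5, -0.1]
width: 0.366
gripper_force: 20.0
```

Request:
{"method": "drive_tool", "body": {
  "steps": [
    [0.8,1,2,-10,0],
    [0.8,0,0,-20,0],
    [0.8,0,0,-25,0],
    [0.8,0,0,-25,0],
    [0.8,0,0,-15,0],
    [0.8,0,0,-6,0],
    [0.8,0,0,-3,0],
    [0.8,0,0,-1,0],
    [0.8,0,0,-1,0],
    [0.8,0,0,0,0],
    [0.8,0,0,0,0]
  ]
}}

```text
clock: 26.05
position: [0.6457, -0.1032, 0.0322]
ee_rot: [2.211, 2.23, 0.002]
force: [0.1, 0.2, -1.0]
width: 0.366
gripper_force: 20.0
```

Request:
{"method": "drive_tool", "body": {
  "steps": [
    [0.8,0,-2,-1,0],
    [0.8,0,0,-1,0],
    [0.8,0,0,-1,0],
    [0.8,0,0,0,0],
    [0.8,0,0,0,0]
  ]
}}

```text
clock: 26.47
position: [0.6454, -0.1054, 0.0293]
ee_rot: [2.211, 2.23, 0.001]
force: [-3.2, -0.1, 8.7]
width: 0.368
gripper_force: 20.0
```

Request:
{"method": "drive_tool", "body": {
  "steps": [
    [0.6,0,0,0.5,0],
    [0.5,0,0,0,0],
    [0.4,0,0,0,0],
    [0.4,0,0,0,0],
    [0.4,0,0,10,0],
    [0.4,0,0,20,0],
    [0,0,0,30,0],
    [0,0,0,30,0],
    [0,-10,-5,30,0],
    [0,-25,-14,0,0],
    [0,-30,-16,0,0],
    [0,-30,-16,0,0],
    [0,-30,-16,0,0],
    [0,-30,-16,0,0],
    [0,-30,-16,0,0],
    [0,-16,-9,0,0],
    [0,-9,-6,0,0],
    [0,-3,-2,0,0],
    [0,0,0,0,0]
  ]
}}

```text
clock: 28.05
position: [0.4328, -0.2212, 0.1491]
ee_rot: [2.211, 2.23, 0.001]
force: [0.6, 0.8, -0.1]
width: 1.002
gripper_force: 0.0
```

```bash
python3 - <<'E'
from h import *
o=observe();print(o['position'],o['width'])
a=snap('side','pics/s3.png')['image'][120:310,140:350]; b=snap('top','pics/t3.png')['image'][90:280,140:350]
cv2.imwrite('pics/c3.png',cv2.resize(cv2.hconcat([a,b])[...,::-1],None,fx=1.9,fy=1.9,interpolation=3))
E
```

```text
[ 0.43276209 -0.22115337  0.14914868] 1.0021726438634102
```

View pics/c3.png

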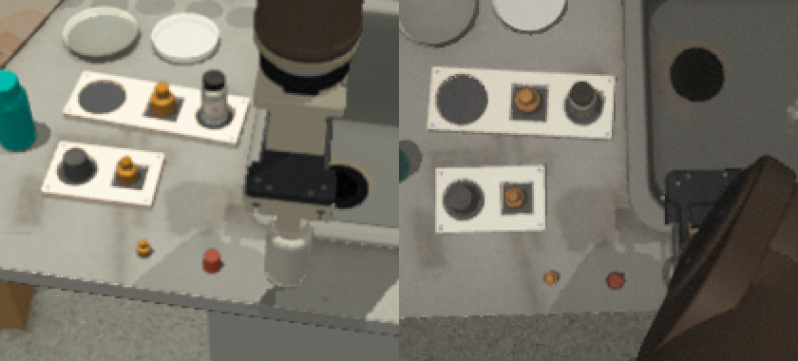

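Four things are seated upright: the stopper and middle weight in the short tray, the large weight and dropper bottle in the long tray. The reagent bottle is next. I grip it at tip height 49 mm so the gripper body stays above the cap.

Request:
{"method": "drive_tool", "body": {
  "steps": [
    [0,0,0,-15,0],
    [0,0,0,-20,0],
    [0,0,0,-20,0],
    [0,0,0,-20,0],
    [0,0,0,-15,0],
    [0,0,0,-10,0],
    [0,0,0,0,0],
    [0.2,0,0,0,0],
    [0.3,0,0,0,0],
    [0.5,0,0,0,0],
    [0.7,0,0,0,0],
    [0.7,0,0,0,0],
    [0.7,0,0,0,0],
    [0.7,0,0,0,0],
    [0.7,0,0,0,0],
    [0.7,0,0,0,0],
    [0.7,0,0,0,0]
  ]
}}

```text
clock: 29.57
position: [0.4322, -0.221, 0.049]
ee_rot: [2.211, 2.231, 0.0]
force: [-1.1, 0.5, 5.4]
width: 0.53
gripper_force: 20.0
```

Request:
{"method": "drive_tool", "body": {
  "steps": [
    [0.7,0,0,5,0],
    [0.7,0,0,15,0],
    [0.7,0,0,25,0],
    [0.7,0,0,25,0],
    [0.7,0,0,20,0],
    [0.7,8,10,15,0],
    [0.7,20,24,0,0],
    [0.7,25,30,0,0],
    [0.7,25,30,0,0],
    [0.7,25,30,0,0],
    [0.7,25,30,0,0],
    [0.7,25,30,0,0],
    [0.7,25,30,0,0],
    [0.7,20,24,0,0],
    [0.7,14,16,0,0],
    [0.7,8,9,0,0],
    [0.7,4,5,0,0],
    [0.7,0,0,0,0],
    [0.7,0,0,0,0]
  ]
}}

```text
clock: 31.15
position: [0.6553, 0.0453, 0.1537]
ee_rot: [2.213, 2.229, -0.002]
force: [-0.0, -0.2, -1.4]
width: 0.529
gripper_force: 20.0
```

Request:
{"method": "drive_tool", "body": {
  "steps": [
    [0.7,1,1,-10,0],
    [0.7,0,0,-20,0],
    [0.7,0,0,-25,0],
    [0.7,0,0,-20,0],
    [0.7,0,0,-10,0],
    [0.7,0,0,-5,0],
    [0.7,0,0,-2,0],
    [0.7,0,0,-2,0],
    [0.7,0,0,-1,0],
    [0.7,0,0,0,0],
    [0.7,0,0,0,0]
  ]
}}

```text
clock: 32.07
position: [0.6575, 0.048, 0.0595]
ee_rot: [2.211, 2.231, 0.002]
force: [-0.8, -0.2, -1.1]
width: 0.531
gripper_force: 20.0
```

Request:
{"method": "drive_tool", "body": {
  "steps": [
    [0.7,-1,0,-1,0],
    [0.7,0,0,-1,0],
    [0.7,0,0,-1,0],
    [0.7,0,0,-0.5,0],
    [0.7,0,0,0,0],
    [0.7,0,0,0,0]
  ]
}}

```text
clock: 32.57
position: [0.6562, 0.0481, 0.0561]
ee_rot: [-2.211, -2.231, -0.001]
force: [-2.7, 0.6, 6.0]
width: 0.528
gripper_force: 20.0
```

Seated, by the contact force. Now I release, rise and back off to clear the view.

Request:
{"method": "drive_tool", "body": {
  "steps": [
    [0.4,0,0,0.5,0],
    [0.3,0,0,0,0],
    [0.2,0,0,0,0],
    [0.15,0,0,0,0],
    [0.15,0,0,0,0],
    [0.15,0,0,10,0],
    [0.15,0,0,20,0],
    [0.15,0,0,25,0],
    [0.15,0,0,25,0],
    [0.15,0,0,25,0],
    [0.15,-10,-15,0,0],
    [0.15,-15,-30,0,0],
    [0.15,-20,-35,0,0],
    [0.15,-20,-35,0,0],
    [0.15,-20,-35,0,0],
    [0.15,-20,-35,0,0],
    [0.15,-20,-35,0,0],
    [0.15,-15,-35,0,0],
    [0.15,-10,-20,0,0],
    [0.15,0,0,0,0]
  ]
}}

```text
clock: 34.23
position: [0.5029, -0.2333, 0.1621]
ee_rot: [2.219, 2.22, -0.003]
force: [0.0, -0.8, -0.4]
width: 0.848
gripper_force: 0.0
```

```bash
python3 - <<'E'
from h import *
o=observe();print(o['position'],o['width'])
a=snap('side','pics/s4.png')['image'][130:280,140:290]; b=snap('top','pics/t4.png')['image'][110:260,130:280]
cv2.imwrite('pics/c4.png',cv2.resize(cv2.hconcat([a,b])[...,::-1],None,fx=2.66,fy=2.66,interpolation=3))
E
```

```text
[ 0.50288463 -0.23331729  0.16212284] 0.8483223563170318
```

View pics/c4.png

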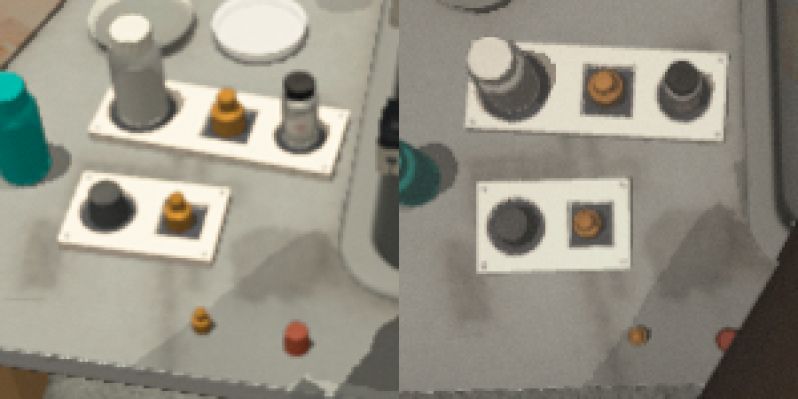

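Everything looks upright and seated. I check the tops by triangulation before handing in.

```bash
python3 - <<'E'
from h import *
import pickle
S=pickle.load(open('side.pkl','rb'));T=pickle.load(open('top.pkl','rb'))
P=dict(reag=((132,27),(493,59),(656.2,47.2,113)),large=((227,96),(605,84),(649.8,-37.6,49)),drop=((299,84),(683,75),(644.7,-105.4,81)),grey=((106,193),(514,223),(530,45.3,37)),mid=((178,200),(586,222),(530,-20.7,41)))
for k,(a,b,w) in P.items():
    f=lambda x:(x+.5)/2.66-.5
    p,e=tri(S,(140+f(a[0]),130+f(a[1])),T,(130+f(b[0]-399),110+f(b[1]))); print(k,(p*1e3-w).round(1),round(e*1e3,1))
E
```

```text
reag [-3.1 -3.1  4. ] 0.1
large [-3.5 -0.7  2.6] 0.2
drop [ 1.8  0.4 -4.8] 1.4
grey [ 0.  -2.1 -0.7] 1.2
mid [-0.7  0.9 -1.5] 0.5
```

```bash
python3 -c "
from cell import arm; print(arm.sign_off())"
```

```text
the job is handed in; nothing more can be done
None
```

Both kits are made up and handed in: all five things stand upright in their seats, within about 4 mm of the seat centres in the last pictures, with the two spares left alone; no verdict came back on sign-off.

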